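# Load an LED board under the spring flap of a test jig

### The arm

A 6-joint arm with a two-finger parallel gripper is mounted at the origin on the work surface. World frame = base frame: x ahead of the robot, y to its left, z up, the work surface at z = 0. Lengths are in m, angles in degrees, forces in N, time in s.
With the tool pointing down it reaches from about 0.275 to 0.875 m from the base axis. Payload 12.5 kg.
Tool frame: the origin (TCP) lies at the very end of the fingers, on their centre line; the grasp point (between the pads) lies 19 mm behind it (pinch_z is the distance from the TCP to the grasp point, in m); z points along the fingers, y is the line along which they close (so a half turn about z gives the same grasp; the last joint's range is limited). The gripper opens to 85 mm and grips with 20 to 120 N. Pads are 22 mm wide; open, the fingers measure 114 mm over their backs; the gripper's body (76 mm by 85 mm) begins 54 mm behind the grasp point. The pads swing forward as they close: fully open they stand 13 mm farther back than shut.
Start: joints at [-81.165, 20.094, 94.641, -0, 65.266, -4.847], TCP at [0.13, -0.534, 0.231] pointing down, gripper open.
Joint ranges: [-157.81, 157.81], [-45, 120.19], [0.68, 151.7], [-89.99, 269.99], [4.06, 180], [-164.3, 164.3]. Speed limits (degrees/s): [127.2, 127.2, 159.86, 180, 180, 180].

### API

Orientations are given as [roll, pitch, yaw] about the fixed x, y, z axes, in that order (R = Rz(yaw) Ry(pitch) Rx(roll)).
In Python, from station import sense, get_image, get_calibration, finish_job, silhouettes, pinch_z gives the robot as it stands. The module is installed in compiled form; this text tells all that it offers.
- The arm moves only by the shell command python3 -m inch 'ROWS' [FORCE]. ROWS is JSON, a list of rows, each a list of 3 entries, a list of its own where there are three numbers: the opening, from 0 (shut) to 1 (fully open), then the shift along the tool's x, y, z in cm, then the turn, a rotation vector about the tool's x, y, z in rad. In form: [[gripper, [tx, ty, tz], [ax, ay, az]], ...]. A call has 1 to 8 rows; each row shifts and turns the commanded pose from where the row before left it, along the tool's axes as they then stand; what a row does not reach is not made up. A row lasts 1/12 s, in which the tool goes at most 41.7 mm and 7.16 degrees, less where a joint would pass 70% of its speed; a pose out of reach is approached as far as the arm can. A call with a gripper value outside its range is refused whole. The fingers move at their own pace and stop on an object; FORCE is the grip in N (left out, the last holds). Time passes only in rows, so rows that do not move let the fingers close. It gives the time, the measured TCP pose, the force, the opening and the grip force at its end, in the units of the state.
- sense(): the state, without advancing time (a new reading comes with each control period).
- get_image(name): name is "side" or "top"; returns (picture, depth): 400x640x3 uint8, red, green, blue; 400x640 float32, m along the optical axis (not along the pixel's ray), 0 where there is no reading.
- get_calibration(name): a dict with "fx", "fy", "cx", "cy" (pixels), "R" (3x3) and "t" (3): a world point X has camera coordinates R X + t. Camera axes: x right, y down, z forward; pixel columns grow to the right and rows downward; lengths in m; the calibration is good to about 2 mm. A picture is of the moment at which its call begins. get_calibration takes no time and is no camera call.
- finish_job(): hands the job in; it is judged then, once.
Trained networks look in the newest picture that a camera, given by its name, has taken for a name from the list of things; names that differ only in an ending like _2 or _b are one class to them, and where a whole thing is asked for, a point or a joint stands for the part that bears it (a point fixed in the world has none). Each returns a list of dicts, best first, with "conf" (0 to 1); they miss things now and then, are a little off and sometimes report something else, mostly with a low value. They report only what shows in the picture. A call takes as long as a camera call. They do not tell look-alikes from the thing itself.
- silhouettes(camera, target): "pixels" (400x640 bool, what is visible of it) and "at" ([column, row] in pixels, amid what is visible of it).
The state is a dict: "t": time; "joint_positions": joint angles; "joint_vel": joint speeds; "joint_efforts": joint torques, N m; "tcp_pos": TCP position; "tool_rot": TCP orientation; "contact_force": force on the tool from outside, world axes, zero at the start; "ft_torque": the same for the moment, N m; "opening": finger opening in m; "grip_force": force on a finger pad.
Only numpy, scipy, OpenCV 4.12 (cv2) and the standard library are available. Lean on these libraries where they do the work, as an engineer would, in place of code of your own. Each camera call takes 0.05 s, during which the arm holds its last target. There are 200 camera calls.

### The job

Load the LED board into the test jig: with one fingertip press the jig's long red bar down and keep it down so that the blue spring flap stays open, and meanwhile with the other fingertip push the white block of the board's sled so that the sled slides along its track under the open flap until it is fully home against the end stop. Then let go of the bar so that the flap closes onto the board, and draw back clear. Only press and push: do not lift, carry or tip the sled, and leave the other things on the bench where they are.

Things in the scene. Friction and masses are not known exactly. Their poses are not given: they have to be found in the camera images.
- jig: Test jig fixed to the bench: black base plate 10 mm thick, spanning x -75..+65 and y -190..+140 mm in its frame. Origin at bench height, below the hinge axis. Jig x runs across the track from the flap side to the red bar's side, jig y along the track: the sled is pushed towards +y, centred on jig x = -36 mm. Home is sled origin at jig y = +65 mm.
- track_mouth (a point): Start of the track's floor (jig x -36, y -180 mm), 10 mm above the bench. Two aluminium guide rails along the track reach 20 mm above the bench and leave 2 mm each side of the sled.
- track_end (a point): Foot of the aluminium end stop's face (jig x -36, y +125 mm, 10 mm above the bench). The stop is 36 mm high above the bench and 12 mm thick; the sled is home when its nose touches this face.
- hinge (a point): On the flap's hinge axis, at the flap's middle (jig x 0, y +86 mm, 42 mm above the bench). The axis runs along jig y; grey posts 50 mm high carry it at jig y -180, +43 and +124 mm.
- flap (a joint): Angle of the blue flap, rad: 0 shut, positive open (its edge over the track rises), stop at 0.75. A spring always closes it. It spans jig y +56..+116 mm and 64 mm from the hinge towards -x; shut and empty, its black pad hangs nearly to the track floor and blocks the sled. It clears the board above about 0.3 and reads about 0.17 when resting on the board.
- bar_top (a point): Middle of the upper face of the red press bar, a 6 mm plate that is one piece with the flap, across the hinge: it runs along jig y from -170 to +30 mm, from 5 to 41 mm beyond the hinge axis. This point: jig y -70, 28 mm from the axis, 52 mm above the bench when shut (bar sloping up away from the hinge 0.25 rad), 37 mm at flap angle 0.55. Press with 4 N to start, 6 to 8 N open.
- sled: Loose sled in the track, about 0.12 kg: grey plate 40 (x) x 120 (y) x 8 mm, green board on it (top at 10 mm), gold contacts towards the nose (y = +60 mm), six red LEDs, and at the tail a white push block 40 (x) x 18 (y) mm, its rear face at y = -60 mm, its top 45 mm above the underside (55 mm above the bench). Origin: centre of the underside.
- screwdriver: Bystander: screwdriver 170 mm long lying in front of the jig. Origin at mid underside.
- spool: Bystander: blue plastic spool of 56 mm diameter, 36 mm high, standing behind the red bar. Origin: centre of underside.
- flux_jar: Bystander: amber jar of 40 mm diameter, 50 mm high, beyond the jig's end stop. Origin: centre of underside.
- battery: Bystander: small dark block battery 26 x 17 x 48 mm standing in front of the jig. Origin: centre of underside.
- puzzle_box: Bystander: white box 100 x 130 x 80 mm with a plywood top, buttons and LEDs. Origin: centre of underside.
- mug: Bystander: blue mug of 80 mm diameter, 90 mm high. Origin: centre of underside.
Not all that is in view belongs to the job. Of the things like the sled, leave any that is orange or pink; of the rest the larger one is meant.

How it is judged:
By the outcome, as a careful person would: the job done as asked, in the order asked, and still so for the second after the job is handed in, with the robot touching nothing.
It also fails if it takes over 38 s, if anything falls off the work surface, if the arm or the gripper's body presses on something with over 40 N, if the wrist force passes 120 N, or if a joint passes its speed limit or range.

## Working session

There is one attempt and no reset: what is moved stays moved. The work goes in short steps, Python scripts to look and compute and a shell command to move; the robot and the scene stay as the last step left them, time stands still between calls to the robot, and variables do not carry over. Pictures are saved under pics/ and viewed, at most 10 in all, crops included, and the job is handed in when it is done.

```bash
mkdir -p pics; cat > h.py <<'E'
import numpy as np, cv2
from station import *
def pts(cam,depth,mask):
    c=get_calibration(cam); v,u=np.nonzero(mask&(depth>0)); d=depth[v,u]
    P=np.stack([(u-c['cx'])/c['fx']*d,(v-c['cy'])/c['fy']*d,d],1)
    return (P-np.array(c['t']))@np.array(c['R'])
def proj(cam,X):
    c=get_calibration(cam); p=np.array(c['R'])@np.array(X)+np.array(c['t'])
    return p[0]/p[2]*c['fx']+c['cx'],p[1]/p[2]*c['fy']+c['cy']
E
python3 - <<'E'
from h import *
for cam in('top','side'):
    im,d=get_image(cam); cv2.imwrite(f'pics/{cam}0.png',im[...,::-1]); np.save(cam+'0.npy',d)
    for n in('sled','bar_top','flap','jig'):
        for s in silhouettes(cam,n)[:4]:
            P=pts(cam,d,s['pixels']); print(cam,n,round(s['conf'],2),s['at'],len(P),np.round(np.median(P,0),3) if len(P) else '',np.round(np.percentile(P,[2,98],axis=0),3).tolist() if len(P) else '')
print(sense())
E
```

```text
top sled 0.95 [404.6, 258.3] 428 [ 0.365 -0.246  0.007] [[0.32, -0.263, -0.001], [0.403, -0.228, 0.034]]
top sled 0.93 [304.8, 128.7] 392 [0.716 0.009 0.007] [[0.673, -0.01, -0.001], [0.761, 0.025, 0.035]]
top sled 0.89 [270.4, 274.0] 787 [0.331 0.092 0.01 ] [[0.291, 0.038, 0.005], [0.368, 0.142, 0.046]]
top sled 0.7 [334.0, 203.7] 785 [ 0.501 -0.06   0.02 ] [[0.475, -0.114, 0.011], [0.528, -0.001, 0.057]]
top bar_top 0.91 [325.5, 187.2] 2192 [ 0.548 -0.037  0.046] [[0.503, -0.18, 0.009], [0.583, 0.107, 0.056]]
top flap 0.88 [326.8, 184.6] 2112 [ 0.548 -0.037  0.047] [[0.503, -0.178, 0.011], [0.582, 0.102, 0.056]]
top jig 0.57 [317.4, 189.5] 6015 [ 0.54  -0.03   0.013] [[0.456, -0.193, 0.005], [0.618, 0.121, 0.054]]
side sled 0.98 [319.0, 215.2] 545 [ 0.504 -0.075  0.019] [[0.477, -0.116, 0.008], [0.529, 0.002, 0.054]]
side sled 0.58 [342.9, 178.5] 199 [ 0.368 -0.237  0.005] [[0.323, -0.273, -0.004], [0.404, -0.225, 0.03]]
side sled 0.55 [400.2, 233.8] 426 [0.346 0.135 0.01 ] [[0.296, 0.042, 0.0], [0.374, 0.152, 0.044]]
side bar_top 0.68 [306.4, 224.2] 1124 [ 0.549 -0.     0.044] [[0
[... 261 characters left out ...]
, 'joint_positions': array([-8.11643570e+01,  2.00946437e+01,  9.46438417e+01,  2.57262566e-04,
        6.52662143e+01, -4.84818258e+00]), 'joint_vel': array([ 0.050599  ,  0.11907028,  0.01942883,  0.03019541, -0.03864838,
        0.04637034]), 'joint_efforts': array([-3.23397453e-04, -5.05730116e+01, -2.91491032e+01, -7.81025233e-05,
        1.10720979e-03, -6.32530487e-06]), 'tcp_pos': array([ 0.13012094, -0.53434516,  0.2312621 ]), 'tool_rot': array([-1.79995337e+02, -6.30010995e-04,  1.36837179e+01]), 'contact_force': array([-0.25407405, -0.00963824,  0.20061522]), 'ft_torque': array([ 9.47251843e-05,  2.30948509e-02, -7.72250216e-04]), 'grip_force': 0.0, 'opening': 0.08526687977953853}
```

View pics/top0.png

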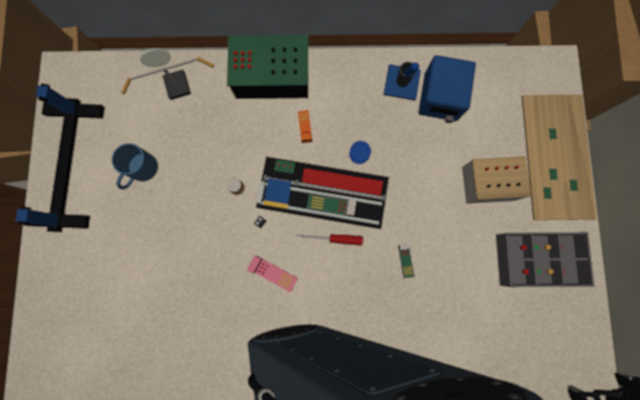

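View pics/side0.png

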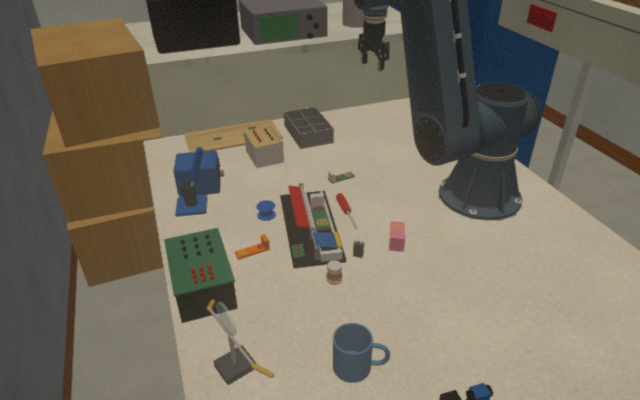

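The top view shows the jig around (322,192): red bar above, blue flap at the left (277,190), and the green sled in the track with its white block at about (347,205). The side view agrees. The orange, pink and small green look-alikes lie outside the jig. Next I'll measure the jig pose.

```bash
cat > fit.py <<'E'
from h import *
for cam in('top','side'):
    im=cv2.imread(f'pics/{cam}0.png'); d=np.load(cam+'0.npy'); hsv=cv2.cvtColor(im,cv2.COLOR_BGR2HSV)
    H,S,V=[hsv[...,i].astype(int) for i in range(3)]
    allm=np.ones(d.shape,bool)&(d>0); P=np.full(d.shape+(3,),9.); P[allm]=pts(cam,d,allm)
    box=lambda z0,z1:(P[...,0]>.42)&(P[...,0]<.66)&(P[...,1]>-.24)&(P[...,1]<.17)&(P[...,2]>z0)&(P[...,2]<z1)
    red=((H<8)|(H>172))&(S>130)&(V>60)&box(.035,.07)
    blu=(H>100)&(H<125)&(S>100)&box(.02,.09)
    base=(V<70)&box(.004,.02)
    wht=(S<50)&(V>110)&box(.046,.07)&(P[...,0]<.535)
    for n,m in(('red',red),('blue',blu),('base',base),('white',wht)):
        m=m.astype(np.uint8); k,l,st,_=cv2.connectedComponentsWithStats(m)
        if n!='base': 
            if k<2: print(cam,n,'none');continue
            m=(l==1+st[1:,4].argmax())
        Q=P[m>0]; (c,wh,a)=cv2.minAreaRect((Q[:,:2]*1000).astype(np.float32))
        print(cam,n,len(Q),np.round(c,1),np.round(wh,1),round(a,1),'z',np.round(np.percentile(Q[:,2],[5,50,95]),3),'lo/hi',np.round(np.percentile(Q[:,:2],[2,98],axis=0),3).tolist())
E
python3 fit.py
```

```text
top red 1125 [557.1 -85.5] [199.9  36.1] 79.5 z [0.045 0.05  0.055] lo/hi [[0.529, -0.18], [0.585, 0.008]]
top blue 501 [537.4  78.6] [63.5 54.2] 80.6 z [0.036 0.042 0.047] lo/hi [[0.51, 0.048], [0.563, 0.107]]
top base 2242 [515.4 -32. ] [325.3 182.8] 80.2 z [0.007 0.01  0.013] lo/hi [[0.452, -0.197], [0.622, 0.116]]
top white 117 [ 493.  -106.8] [17.5 40.1] 78.8 z [0.05  0.054 0.057] lo/hi [[0.474, -0.116], [0.511, -0.096]]
side red 483 [559.4 -84.4] [201.9  33.6] 79.6 z [0.043 0.048 0.053] lo/hi [[0.533, -0.176], [0.589, 0.013]]
side blue 232 [538.6  75.7] [57.3 50.2] 80.0 z [0.035 0.04  0.045] lo/hi [[0.513, 0.051], [0.563, 0.105]]
side base 977 [522.8 -28.3] [326.3 173.2] 79.7 z [0.005 0.007 0.011] lo/hi [[0.505, -0.188], [0.628, 0.128]]
side white 68 [ 495.7 -104.6] [26.1 38.5] 74.1 z [0.047 0.052 0.054] lo/hi [[0.476, -0.116], [0.513, -0.093]]
```

```bash
R='[0.6,[2.96,-1.81,0],[0,0,0]]'
python3 -m inch '[[0.6,[2.96,-1.81,0],[0,0,0]],[0.6,[2.96,-1.81,0],[0,0,0]],[0.6,[2.96,-1.81,0],[0,0,0]],[0.6,[2.96,-1.81,0],[0,0,0]],[0.6,[2.96,-1.81,0],[0,0,0]],[0.6,[2.96,-1.81,0],[0,0,0]],[0.6,[2.96,-1.81,0],[0,0,0]],[0.6,[2.96,-1.81,0],[0,0,0]]]'
python3 -m inch '[[0.6,[2.96,-1.81,0],[0,0,0]],[0.6,[2.96,-1.81,0],[0,0,0]],[0.6,[2.96,-1.81,0],[0,0,0]],[0.6,[2.96,-1.81,0],[0,0,0]],[0.6,[2.96,-1.81,0],[0,0,0]],[0.6,[2.96,-1.81,0],[0,0,0]],[0.6,[2.96,-1.81,0],[0,0,0]],[0.6,[2.96,-1.81,0],[0,0,0]]]'
python3 -m inch '[[0.6,[0,0,0],[0,0,-0.115]],[0.6,[0,0,0],[0,0,-0.115]],[0.6,[0,0,0],[0,0,-0.115]],[0.6,[0,0,0],[0,0,-0.115]],[0.6,[0,0,0],[0,0,-0.115]]]'
python3 -m inch '[[0.6,[0,0,0],[0,0,-0.115]],[0.6,[0,0,0],[0,0,-0.115]],[0.6,[0,0,0],[0,0,-0.115]],[0.6,[0,0,0],[0,0,-0.115]],[0.6,[0,0,0],[0,0,-0.115]],[0.6,[0,0,0],[0,0,0]],[0.6,[0,0,0],[0,0,0]]]'
cat > jig.py <<'E'
from h import *
yaw=np.radians(79.8); ey=np.array([np.cos(yaw),np.sin(yaw)]); ex=np.array([ey[1],-ey[0]]); O=np.array([.548,-.0124])
def st():
    s=sense(); r=s['tcp_pos'][:2]-O; f=s['contact_force']
    print('t',round(s['t'],2),'jig mm',np.round([r@ex*1e3,r@ey*1e3,s['tcp_pos'][2]*1e3],1),'rot',np.round(s['tool_rot'],2),'F jig',np.round([f[:2]@ex,f[:2]@ey,f[2]],1),'open',round(s['opening']*1e3,1),'vel',np.abs(s['joint_vel']).max().round(1))
if __name__=='__main__': st()
E
python3 jig.py
```

```text
t: 1.17
tcp_pos: [0.3269, -0.3363, 0.2315]
tool_rot: [180.0, -0.0, 13.7]
contact_force: [-0.4, -1.0, 0.5]
opening: 0.0511
grip_force: 0.0
t: 1.83
tcp_pos: [0.5228, -0.1394, 0.2314]
tool_rot: [180.0, -0.0, 13.7]
contact_force: [0.8, -1.2, 0.5]
opening: 0.0515
grip_force: 0.0
t: 2.25
tcp_pos: [0.5218, -0.1409, 0.2312]
tool_rot: [-180.0, 0.0, 47.0]
contact_force: [-0.2, 0.3, -0.1]
opening: 0.051
grip_force: 0.0
t: 2.83
tcp_pos: [0.5218, -0.141, 0.2313]
tool_rot: [180.0, 0.0, 79.4]
contact_force: [-0.3, -0.5, -0.7]
opening: 0.0514
grip_force: 0.0
t 2.83 jig mm [  -3.  -131.2  231.3] rot [180.     0.    79.37] F jig [-0.2 -0.6 -0.7] open 51.4 vel 1.6
```

```bash

python3 -m inch '[[0.6,[0,-0.1,2.6],[0,0,-0.008]],[0.6,[0,0,2.6],[0,0,0]],[0.6,[0,0,2.6],[0,0,0]],[0.6,[0,0,2.6],[0,0,0]],[0.6,[0,0,2.6],[0,0,0]],[0.6,[0,0,2.6],[0,0,0]],[0.6,[0,0,0],[0,0,0]]]'
python3 - <<'E'
from jig import *
st()
def crop(cam,n,u0,u1,v0,v1,k):
    im,d=get_image(cam); return cv2.resize(im[v0:v1,u0:u1,::-1],None,fx=k,fy=k,interpolation=cv2.INTER_CUBIC)
a=crop('top','',240,400,130,250,4); b=crop('side','',250,390,150,300,4)
cv2.imwrite('pics/a1.png',a); cv2.imwrite('pics/b1.png',b)
E
```

```text
t: 3.42
tcp_pos: [0.5184, -0.1399, 0.0712]
tool_rot: [-179.6, -0.1, 79.8]
contact_force: [-1.1, 0.7, -1.0]
opening: 0.0511
grip_force: 0.0
t 3.42 jig mm [  -6.5 -130.8   71.2] rot [-1.7961e+02 -7.0000e-02  7.9810e+01] F jig [-1.2  0.5 -1. ] open 51.1 vel 5.7
```

View pics/b1.png

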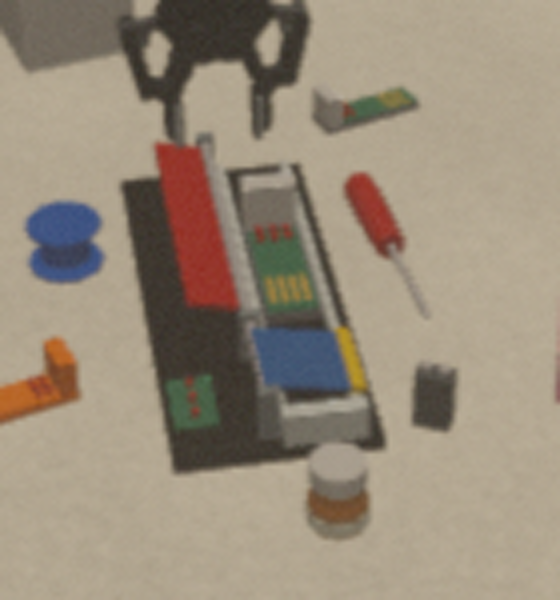

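The fingers show at the bar's near end: the left one, about (175,125), is over the bar. The right one, about (260,125), is over the track just behind the white block at (270,178). I'll descend to contact.

```bash

python3 -m inch '[[0.6,[0,0,0.5],[0,0,0]],[0.6,[0,0,0.5],[0,0,0]],[0.6,[0,0,0.2],[0,0,0]],[0.6,[0,0,0],[0,0,0]],[0.6,[0,0,0],[0,0,0]]]'; python3 jig.py
python3 -m inch '[[0.6,[0,0,0.3],[0,0,0]],[0.6,[0,0,0.3],[0,0,0]],[0.6,[0,0,0],[0,0,0]],[0.6,[0,0,0],[0,0,0]]]'; python3 jig.py
```

```text
t: 3.93
tcp_pos: [0.5209, -0.1408, 0.0636]
tool_rot: [180.0, 0.0, 80.0]
contact_force: [-0.0, 0.2, -0.3]
opening: 0.0514
grip_force: 0.0
t 3.93 jig mm [  -3.9 -131.2   63.6] rot [179.97   0.    80.01] F jig [-0.1  0.2 -0.3] open 51.4 vel 0.1
t: 4.27
tcp_pos: [0.5207, -0.1407, 0.0571]
tool_rot: [-180.0, -0.0, 80.0]
contact_force: [-0.1, 0.1, 0.6]
opening: 0.0513
grip_force: 0.0
t 4.27 jig mm [  -4.2 -131.2   57.1] rot [-1.7998e+02 -1.0000e-02  8.0030e+01] F jig [-0.1  0.1  0.6] open 51.3 vel 0.2
```

```bash

python3 -m inch '[[0.6,[0,0,0.3],[0,0,0]],[0.6,[0,0,0.3],[0,0,0]],[0.6,[0,0,0],[0,0,0]],[0.6,[0,0,0],[0,0,0]]]'; python3 jig.py
python3 -m inch '[[0.6,[0,0,0.3],[0,0,0]],[0.6,[0,0,0.3],[0,0,0]],[0.6,[0,0,0],[0,0,0]],[0.6,[0,0,0],[0,0,0]]]'; python3 jig.py
```

```text
t: 4.6
tcp_pos: [0.5206, -0.1407, 0.0511]
tool_rot: [-180.0, -0.0, 80.0]
contact_force: [-0.2, 0.1, -0.9]
opening: 0.0513
grip_force: 0.0
t 4.6 jig mm [  -4.2 -131.2   51.1] rot [-1.7997e+02 -1.0000e-02  8.0030e+01] F jig [-0.2  0.1 -0.9] open 51.3 vel 0.3
t: 4.93
tcp_pos: [0.5216, -0.1411, 0.0457]
tool_rot: [179.9, 0.0, 80.0]
contact_force: [3.5, -0.7, 5.0]
opening: 0.0513
grip_force: 2.3
t 4.93 jig mm [  -3.2 -131.3   45.7] rot [1.7989e+02 2.0000e-02 8.0030e+01] F jig [ 3.6 -0.1  5. ] open 51.3 vel 0.3
```

```bash

python3 -m inch '[[0.6,[0,0,0.3],[0,0,0]],[0.6,[0,0,0.3],[0,0,0]],[0.6,[0,0,0.3],[0,0,0]],[0.6,[0,0,0.3],[0,0,0]],[0.6,[0,0,0.1],[0,0,0]],[0.6,[0,0,0],[0,0,0]],[0.6,[0,0,0],[0,0,0]]]'; python3 jig.py
python3 - <<'E'
from jig import *
out=[]
for cam,(u0,u1,v0,v1) in(('top',(240,400,130,250)),('side',(250,390,150,300))):
    im,d=get_image(cam); out.append(cv2.resize(im[v0:v1,u0:u1,::-1],(400,int(400*(v1-v0)/(u1-u0))),interpolation=cv2.INTER_CUBIC))
    for s in silhouettes(cam,'flap')[:1]:
        P=pts(cam,d,s['pixels']); r=P[:,:2]-O; J=np.c_[r@ex,r@ey,P[:,2]]*1e3
        for n,q in(('flap',J[(J[:,1]>62)&(J[:,1]<110)&(J[:,0]>-60)&(J[:,0]<-8)]),('bar',J[(J[:,1]<20)&(J[:,1]>-90)&(J[:,0]>9)&(J[:,0]<36)])):
            if len(q)>20: print(cam,n,len(q),'slope',np.round(np.polyfit(q[:,0],q[:,2],1),2))
h=min(o.shape[0] for o in out); cv2.imwrite('pics/c2.png',np.hstack([o[:h] for o in out]))
E
```

```text
t: 5.52
tcp_pos: [0.5216, -0.1411, 0.0329]
tool_rot: [179.9, 0.0, 80.0]
contact_force: [2.6, 0.3, 7.7]
opening: 0.0515
grip_force: 3.8
t 5.52 jig mm [  -3.2 -131.3   32.9] rot [1.7989e+02 2.0000e-02 8.0030e+01] F jig [2.5 0.7 7.7] open 51.5 vel 0.1
top flap 374 slope [-0.42 48.08]
top bar 320 slope [-0.38 44.82]
side flap 242 slope [-0.45 45.98]
side bar 229 slope [-0.36 42.55]
```

View pics/c2.png

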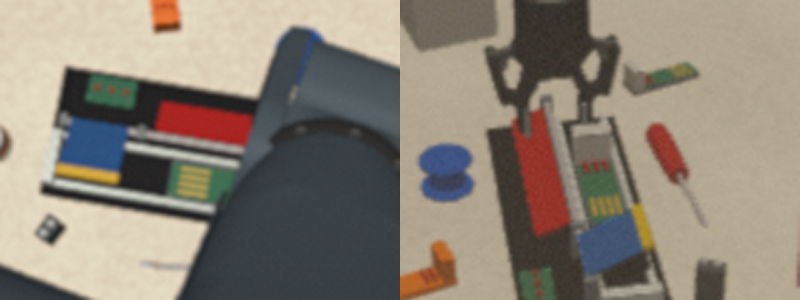

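The bar is pressed: its slope of −0.37 puts the flap at about 0.6, and the flap is open. In the side view the other finger (587,115) stands right behind the white block (592,145). I'll push now.

```bash

python3 -m inch '[[0.6,[0.5,0,0],[0,0,0]],[0.6,[0.5,0,0],[0,0,0]],[0.6,[0.5,0,0],[0,0,0]],[0.6,[0.5,0,0],[0,0,0]],[0.6,[0.5,0,0],[0,0,0]],[0.6,[0.5,0,0],[0,0,0]]]'; python3 jig.py
python3 -m inch '[[0.6,[0.5,0,0],[0,0,0]],[0.6,[0.5,0,0],[0,0,0]],[0.6,[0.5,0,0],[0,0,0]],[0.6,[0.5,0,0],[0,0,0]],[0.6,[0.5,0,0],[0,0,0]],[0.6,[0.5,0,0],[0,0,0]]]'; python3 jig.py
```

```text
t: 6.22
tcp_pos: [0.527, -0.1121, 0.0331]
tool_rot: [179.8, 0.1, 80.0]
contact_force: [1.3, -7.5, 6.6]
opening: 0.0512
grip_force: 4.3
t 6.22 jig mm [  -3.  -101.9   33.1] rot [1.7985e+02 7.0000e-02 8.0020e+01] F jig [ 2.6 -7.2  6.6] open 51.2 vel 6.5
t: 6.72
tcp_pos: [0.5322, -0.0825, 0.0331]
tool_rot: [179.8, 0.1, 80.0]
contact_force: [1.8, -6.7, 7.3]
opening: 0.0512
grip_force: 4.4
t 6.72 jig mm [ -3.2 -71.8  33.1] rot [1.7985e+02 6.0000e-02 8.0020e+01] F jig [ 2.9 -6.3  7.3] open 51.2 vel 6.4
```

```bash
cat > look.py <<'E'
from jig import *
import sys
im,d=get_image('side'); cv2.imwrite(sys.argv[1],cv2.resize(im[150:300,250:390,::-1],None,fx=4,fy=4,interpolation=cv2.INTER_CUBIC))
hsv=cv2.cvtColor(im,cv2.COLOR_RGB2HSV); P=pts('side',d,np.ones(d.shape,bool)); C=hsv[d>0]; r=P[:,:2]-O; J=np.c_[r@ex,r@ey,P[:,2]]*1e3
q=(J[:,0]>-58)&(J[:,0]<-14)&(J[:,1]>-130)&(J[:,1]<30)&(J[:,2]>45)&(J[:,2]<62)&(C[:,1]<60)&(C[:,2]>90)
print('white top n',q.sum(),np.round(np.percentile(J[q],[3,50,97],axis=0),1).tolist() if q.sum() else '')
q=(J[:,0]>9)&(J[:,0]<36)&(J[:,1]>-60)&(J[:,1]<25)&(J[:,2]>20)&(J[:,2]<60)&(C[:,1]>130)
if q.sum()>20: print('bar slope',np.polyfit(J[q,0],J[q,2],1))
E
python3 look.py pics/b3.png
python3 -m inch '[[0.6,[0.5,0,0],[0,0,0]],[0.6,[0.5,0,0],[0,0,0]],[0.6,[0.5,0,0],[0,0,0]],[0.6,[0.5,0,0],[0,0,0]]]'; python3 jig.py
```

```text
white top n 89 [[-55.4, -64.9, 45.7], [-35.6, -47.8, 51.2], [-17.1, -39.8, 55.8]]
bar slope [-0.36690227 42.61655574]
t: 7.1
tcp_pos: [0.5356, -0.0628, 0.0331]
tool_rot: [179.9, 0.1, 80.0]
contact_force: [1.7, -7.7, 7.7]
opening: 0.0513
grip_force: 4.5
t 7.1 jig mm [ -3.3 -51.8  33.1] rot [1.7985e+02 6.0000e-02 8.0020e+01] F jig [ 3.1 -7.3  7.7] open 51.3 vel 6.5
```

View pics/b3.png

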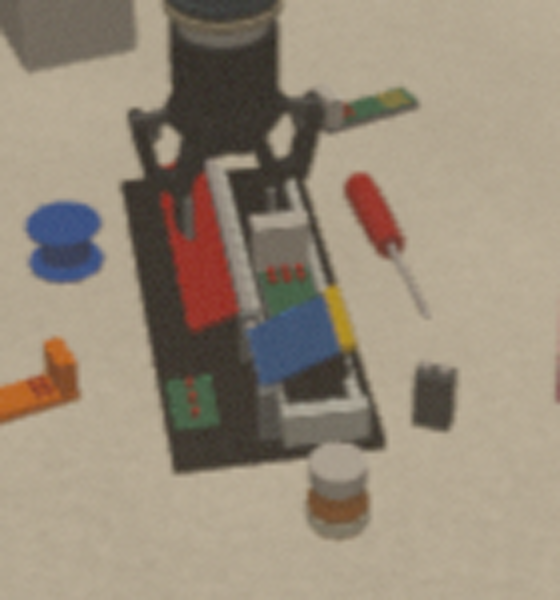

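The sled slides straight: the block is at (280,235), and its nose is entering under the open flap at (295,335). About 46 mm remain.

```bash

python3 -m inch '[[0.6,[0.5,0,0],[0,0,0]],[0.6,[0.5,0,0],[0,0,0]],[0.6,[0.5,0,0],[0,0,0]],[0.6,[0.5,0,0],[0,0,0]],[0.6,[0.5,0,0],[0,0,0]],[0.6,[0.5,0,0],[0,0,0]],[0.6,[0.5,0,0],[0,0,0]],[0.6,[0.3,0,0],[0,0,0]]]'; python3 jig.py
python3 -m inch '[[0.6,[0.2,0,0],[0,0,0]],[0.6,[0.2,0,0],[0,0,0]],[0.6,[0.1,0,0],[0,0,0]]]'; python3 jig.py
```

```text
t: 7.77
tcp_pos: [0.5422, -0.0252, 0.033]
tool_rot: [179.9, 0.1, 80.0]
contact_force: [2.7, -7.4, 7.8]
opening: 0.0513
grip_force: 4.7
t 7.77 jig mm [ -3.5 -13.6  33. ] rot [1.7986e+02 5.0000e-02 8.0040e+01] F jig [ 3.9 -6.8  7.8] open 51.3 vel 3.6
t: 8.02
tcp_pos: [0.543, -0.0204, 0.033]
tool_rot: [179.9, 0.1, 80.0]
contact_force: [2.5, -7.2, 8.4]
opening: 0.0513
grip_force: 4.7
t 8.02 jig mm [-3.5 -8.8 33. ] rot [1.7987e+02 5.0000e-02 8.0040e+01] F jig [ 3.7 -6.7  8.4] open 51.3 vel 1.2
```

```bash
for i in 1; do :; done
python3 -m inch '[[0.6,[0.1,0,0],[0,0,0]],[0.6,[0.1,0,0],[0,0,0]],[0.6,[0,0,0],[0,0,0]]]' >/dev/null; python3 jig.py
python3 -m inch '[[0.6,[0.1,0,0],[0,0,0]],[0.6,[0.1,0,0],[0,0,0]],[0.6,[0,0,0],[0,0,0]]]' >/dev/null; python3 jig.py; python3 look.py pics/b4.png
```

```text
t 8.27 jig mm [-3.5 -6.8 33. ] rot [1.7987e+02 5.0000e-02 8.0030e+01] F jig [ 2.9 -5.7  7.5] open 51.1 vel 0.2
t 8.52 jig mm [-3.5 -5.4 33.1] rot [1.7987e+02 1.0000e-01 8.0070e+01] F jig [  3.1 -11.6   7.9] open 51.6 vel 0.3
white top n 92 [[-54.2, 3.6, 45.6], [-35.2, 18.8, 52.0], [-17.7, 26.3, 55.6]]
bar slope [-0.36368133 42.5235664 ]
```

View pics/b4.png

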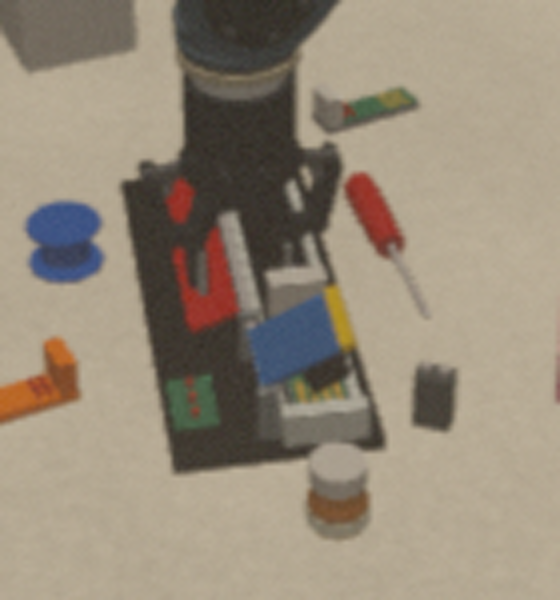

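The gold contacts are now by the end stop (320,390), and the push force has jumped, so the sled is home. I'll push slightly more to confirm.

```bash
python3 -m inch '[[0.6,[0.1,0,0],[0,0,0]],[0.6,[0.1,0,0],[0,0,0]],[0.6,[0,0,0],[0,0,0]],[0.6,[0,0,0],[0,0,0]]]' >/dev/null; python3 jig.py
```

```text
t 8.9 jig mm [-3.5 -5.1 33.3] rot [179.89   0.23  80.14] F jig [  2.2 -25.4  11. ] open 51.0 vel 0.0
```

It's firmly against the stop. I'll back off 5 mm with the bar still down, then release it gently and withdraw.

```bash
python3 -m inch '[[0.6,[-0.3,0,0],[0,0,0]],[0.6,[-0.3,0,0],[0,0,0]],[0.6,[-0.2,0,0],[0,0,0]],[0.6,[0,0,0],[0,0,0]]]' >/dev/null; python3 jig.py
python3 -m inch '[[0.6,[0,0,-0.3],[0,0,0]],[0.6,[0,0,-0.3],[0,0,0]],[0.6,[0,0,-0.3],[0,0,0]],[0.6,[0,0,-0.3],[0,0,0]],[0.6,[0,0,-0.3],[0,0,0]],[0.6,[0,0,-0.3],[0,0,0]],[0.6,[0,0,-0.5],[0,0,0]],[0.6,[0,0,-0.5],[0,0,0]]]' >/dev/null; python3 jig.py
python3 -m inch '[[0.6,[0,0,-1],[0,0,0]],[0.6,[0,0,-2],[0,0,0]],[0.6,[0,0,-3],[0,0,0]],[0.6,[0,0,-3],[0,0,0]],[0.6,[-2,0,-3],[0,0,0]],[0.6,[-3,0,-2],[0,0,0]],[0.6,[-3,0,0],[0,0,0]],[0.6,[-3,0,0],[0,0,0]]]' >/dev/null
python3 -m inch '[[0.6,[-3,0,0],[0,0,0]],[0.6,[-3,0,0],[0,0,0]],[0.6,[0,0,0],[0,0,0]],[0.6,[0,0,0],[0,0,0]],[0.6,[0,0,0],[0,0,0]]]' >/dev/null; python3 jig.py; python3 look.py pics/b5.png
python3 - <<'E'
from jig import *
im,d=get_image('side'); s=silhouettes('side','flap')[0]; P=pts('side',d,s['pixels']); r=P[:,:2]-O; J=np.c_[r@ex,r@ey,P[:,2]]*1e3
q=J[(J[:,1]>62)&(J[:,1]<110)&(J[:,0]>-60)&(J[:,0]<-8)]; print('flap',len(q),np.polyfit(q[:,0],q[:,2],1))
E
```

```text
t 9.23 jig mm [ -3.5 -10.1  33.1] rot [ 1.7985e+02 -3.0000e-02  8.0020e+01] F jig [2.7 1.6 7.5] open 51.5 vel 0.4
t 9.9 jig mm [ -5.  -10.2  60.4] rot [-1.7992e+02  1.0000e-02  8.0030e+01] F jig [-0.2 -0.5 -0.1] open 51.6 vel 7.0
t 10.98 jig mm [  -4.  -179.8  200.7] rot [ 1.800e+02 -1.000e-02  8.001e+01] F jig [0.1 0.8 0.2] open 51.2 vel 1.2
white top n 87 [[-54.5, 4.8, 45.6], [-36.8, 18.9, 51.0], [-17.8, 26.7, 55.7]]
bar slope [ 0.06046259 42.60540579]
flap 235 [-1.17820337e-02  4.32334631e+01]
```

View pics/b5.png

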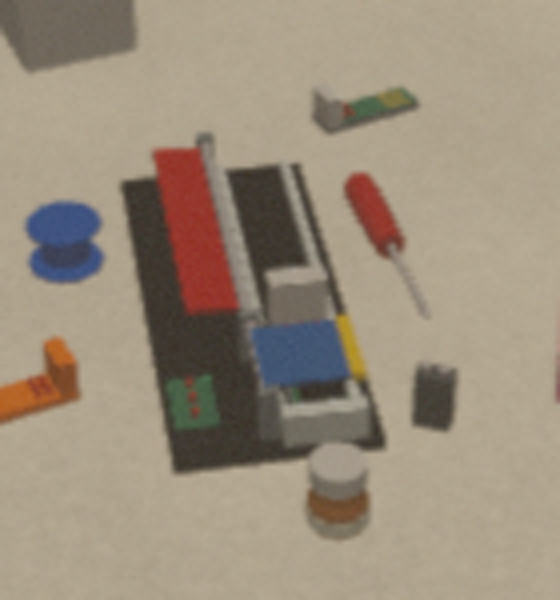

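The flap rests on the board (bar slope 0.06, so an angle of about 0.18). The white block is still at the home position, and the bystanders in this view have not moved.

```bash
python3 -c "from station import *; print(finish_job())"
```

```text
the job is handed in; nothing more can be done
None
```

The board is loaded: the sled is home against the end stop, the flap has closed onto the board (angle about 0.18 rad), the arm is drawn back clear, and the job was handed in at about 11 s of the 38 s allowed.

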